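# Find the soft corner of a rocking jig plate and shim it

### The job

The aluminium jig plate rocks on its steel stand: press down on its corners with a fingertip until you have felt which one gives. Push that corner's taper shim fully home under the plate by its tab, leaving the other three shims where they are, then press on that same corner once more to prove that it now stands firm, and move clear. Nothing is to be gripped or lifted; the sample stays standing on the plate and the things round about stay where they are.

Things in the scene. Friction and masses are not known exactly. Their poses are not given: they have to be found in the camera images.
- stand: Flat dark steel stand fixed on the bench, 180 (x) x 270 (y) x 16 mm; origin under its centre at bench level. Its x axis points from the front edge (nearest the robot) to the rear, y to the left, z up. The plate and four shims sit on it. Dowel pins round the plate (up to 26.5 mm above the bench) keep the plate from sliding more than about 1.5 mm.
- plate: Aluminium jig plate, 150 (x) x 190 (y) x 10 mm, 0.85 kg, loose, lying level 4 mm above the stand, square with it; top face 30 mm above the bench. Origin at the centre of its underside, axes as the stand's. Three corners bear on solid rests hidden below; under the fourth, a different one from start to start, there is nothing: it cannot be told by eye.
- corner_fl (a point): Point on the top face of the plate at its front left corner, above its place of support: 18 mm in from both edges. Place to press down. A sound corner gives less than 1 mm; the soft one sinks about 3 mm under some 3 N (the plate tips) and comes back when let go.
- corner_fr (a point): Point on the top face of the plate at its front right corner, above its place of support: 18 mm in from both edges. Place to press down. A sound corner gives less than 1 mm; the soft one sinks about 3 mm under some 3 N (the plate tips) and comes back when let go.
- corner_rl (a point): Point on the top face of the plate at its rear left corner, above its place of support: 18 mm in from both edges. Place to press down. A sound corner gives less than 1 mm; the soft one sinks about 3 mm under some 3 N (the plate tips) and comes back when let go.
- corner_rr (a point): Point on the top face of the plate at its rear right corner, above its place of support: 18 mm in from both edges. Place to press down. A sound corner gives less than 1 mm; the soft one sinks about 3 mm under some 3 N (the plate tips) and comes back when let go.
- shim_fl (a joint): How far the front left slotted taper shim is pushed in, in m: starts at 0 to 0.003 (clear of the plate); 0.026 is fully home against its stop (its tab then stands 3 mm off the plate's edge). It runs in a guide along the stand's -y and stays where it is left; needs 2 to 7 N where there is a gap to fill. At a sound corner it meets the solid rest at about 0.012.
- tab_fl (a point): Middle of the outer face of the upright steel tab of the front left shim, 27 mm above the bench; tab 26 mm wide (stand x), 7 mm thick, from 16 to 34 mm above the bench. Push this face towards the plate, along the stand's -y.
- shim_fr (a joint): How far the front right slotted taper shim is pushed in, in m: starts at 0 to 0.003 (clear of the plate); 0.026 is fully home against its stop (its tab then stands 3 mm off the plate's edge). It runs in a guide along the stand's +y and stays where it is left; needs 2 to 7 N where there is a gap to fill. At a sound corner it meets the solid rest at about 0.012.
- tab_fr (a point): Middle of the outer face of the upright steel tab of the front right shim, 27 mm above the bench; tab 26 mm wide (stand x), 7 mm thick, from 16 to 34 mm above the bench. Push this face towards the plate, along the stand's +y.
- shim_rl (a joint): How far the rear left slotted taper shim is pushed in, in m: starts at 0 to 0.003 (clear of the plate); 0.026 is fully home against its stop (its tab then stands 3 mm off the plate's edge). It runs in a guide along the stand's -y and stays where it is left; needs 2 to 7 N where there is a gap to fill. At a sound corner it meets the solid rest at about 0.012.
- tab_rl (a point): Middle of the outer face of the upright steel tab of the rear left shim, 27 mm above the bench; tab 26 mm wide (stand x), 7 mm thick, from 16 to 34 mm above the bench. Push this face towards the plate, along the stand's -y.
- shim_rr (a joint): How far the rear right slotted taper shim is pushed in, in m: starts at 0 to 0.003 (clear of the plate); 0.026 is fully home against its stop (its tab then stands 3 mm off the plate's edge). It runs in a guide along the stand's +y and stays where it is left; needs 2 to 7 N where there is a gap to fill. At a sound corner it meets the solid rest at about 0.012.
- tab_rr (a point): Middle of the outer face of the upright steel tab of the rear right shim, 27 mm above the bench; tab 26 mm wide (stand x), 7 mm thick, from 16 to 34 mm above the bench. Push this face towards the plate, along the stand's +y.
- sample_mid (a point): Turned steel sample, 48 mm across, 37 mm high, standing loose in the middle of the plate; point half-way up. Leave it standing.
- bushing_mid (a point): Bronze bushing, 32 mm across, 24 mm high, loose on the stand between the two left shims; point half-way up. Bystander.
- gear_mid (a point): Small steel gear, 33 mm across, 16 mm high, loose on the stand between the two right shims; point half-way up. Bystander.
- tweezers: Steel tweezers, 126 x 13 x 9 mm, lying on the bench in front of the stand; origin under their middle. Bystander.
- petri: Petri dish, 62 mm across, 15 mm high, on the bench left of the stand; origin under its centre. Bystander.
- vial: Small sample vial, 22 mm across, 54 mm high, standing on the bench right of the stand; origin under its centre. Bystander.

How it is judged (in metres and radians):
On the way, in this order (a step that is already met when the one before it is completed fails the run):
1. the soft corner is pressed and felt to give: a fingertip on the plate, one corner point 2 mm or more below its level (contact force between the fingers and plate above 1 N and height (world z) of any of corner_fl, corner_fr, corner_rl, corner_rr below 0.028 m), for 0.05 s.
2. one shim is fully home (within 2 mm of its stop) (value of joint any of shim_fl, shim_fr, shim_rl, shim_rr above 0.024 m), for 0.2 s.
3. the shimmed corner is pressed down on again with 3 N or more and gives less than 1.5 mm (contact force between the fingers and plate above 3 N and ((value of joint shim_fl above 0.024 m and height (world z) of corner_fl above 0.0285 m and horizontal distance between the grasp point and corner_fl below 0.06 m) or (value of joint shim_fr above 0.024 m and height (world z) of corner_fr above 0.0285 m and horizontal distance between the grasp point and corner_fr below 0.06 m) or (value of joint shim_rl above 0.024 m and height (world z) of corner_rl above 0.0285 m and horizontal distance between the grasp point and corner_rl below 0.06 m) or (value of joint shim_rr above 0.024 m and height (world z) of corner_rr above 0.0285 m and horizontal distance between the grasp point and corner_rr below 0.06 m))), for 0.15 s.
At the end, for the whole second after the job is handed in: One shim is home within 2 mm, the other three have been pushed in by less than 4 mm, the plate lies level again (all four corner points within 1.5 mm of 30 mm above the bench) within 8 mm of its place and at rest, and the sample stands upright on it (((value of joint shim_fl above 0.024 m and value of joint each of shim_fr, shim_rl, shim_rr below 0.007 m) or (value of joint shim_fr above 0.024 m and value of joint each of shim_fl, shim_rl, shim_rr below 0.007 m) or (value of joint shim_rl above 0.024 m and value of joint each of shim_fl, shim_fr, shim_rr below 0.007 m) or (value of joint shim_rr above 0.024 m and value of joint each of shim_fl, shim_fr, shim_rl below 0.007 m)) and height (world z) of corner_fl between 0.0285 and 0.0315 m and height (world z) of corner_fr between 0.0285 and 0.0315 m and height (world z) of corner_rl between 0.0285 and 0.0315 m and height (world z) of corner_rr between 0.0285 and 0.0315 m and distance of plate from where it was at the start of the episode below 0.008 m and linear speed of plate below 0.01 m/s and z of sample_mid in the frame of plate above 0.024 m and angle between sample_mid's own z axis and vertical below 0.1 rad); the robot touches nothing.
It fails at once if two different shims pushed more than 4 mm (distance of each of tab_fl, tab_fr from where it was at the start of the episode above 0.004 m or distance of each of tab_fl, tab_rl from where it was at the start of the episode above 0.004 m or distance of each of tab_fl, tab_rr from where it was at the start of the episode above 0.004 m or distance of each of tab_fr, tab_rl from where it was at the start of the episode above 0.004 m or distance of each of tab_fr, tab_rr from where it was at the start of the episode above 0.004 m or distance of each of tab_rl, tab_rr from where it was at the start of the episode above 0.004 m).
It fails at once if the plate lifted, or shifted by more than 8 mm (distance of plate from where it was at the start of the episode above 0.008 m).
It fails at once if the sample moved more than 12 mm, or another bystander more than 20 mm (distance of sample_mid from where it was at the start of the episode above 0.012 m or distance of any of bushing_mid, gear_mid, tweezers, petri, vial from where it was at the start of the episode above 0.02 m).
It also fails if it takes over 72 s, if anything falls off the work surface, if the arm or the gripper's body presses on something with over 40 N, if the wrist force passes 120 N, or if a joint passes its speed limit or range.

### The arm

A 6-joint arm with a two-finger parallel gripper is mounted at the origin on a cart in front of the work surface, level with it; the furniture and walls round the work are solid. World frame = base frame: x ahead of the robot, y to its left, z up, the work surface at z = 0. Lengths are in mm, angles in rad, forces in N, time in s.
With the tool pointing down it reaches from about 275 to 1000 mm from the base axis. Payload 8.4 kg.
Tool frame: the origin (TCP) lies midway between the tips of the shut fingers; the grasp point (between the pads) lies r.grasp_offset behind it (r.grasp_offset is the distance from the TCP to the grasp point, in mm); z points along the fingers, y is the direction in which the jaws open and shut (so a half turn about z gives the same grasp; the last joint's range is limited). The gripper opens to 85 mm and grips with 20 to 120 N. Pads are 22 mm wide; open, the fingers measure 114 mm over their backs; the gripper's body (76 mm by 85 mm) begins 54 mm behind the grasp point. The pads swing forward as they close: fully open they stand 13 mm farther back than shut.
Start: joints at [-1.205, 0.353, 1.633, -0, 1.155, -0.002], TCP at [224.726, -583.203, 231.281] pointing down, gripper open.
Joint ranges: [-2.63, 2.63], [-0.92, 2.1], [0.06, 2.66], [-1.3, 4.44], [0, 2.69], [-3.02, 3.02]. Speed limits (rad/s): [2.22, 2.22, 2.79, 3.14, 3.14, 3.14].

### API

Orientations are given as [roll, pitch, yaw] about the fixed x, y, z axes, in that order (R = Rz(yaw) Ry(pitch) Rx(roll)).
In Python, from rig import r gives the robot as it stands.
- The arm moves only by the tool jog_arm, never from a script. Its argument "series" is a list that holds one entry, the list of rows, each a list of 7 numbers: the shift along the tool's x, y, z in cm, then the turn, a rotation vector about the tool's x, y, z in degrees, then the finger opening in cm, from 0 to 8.54. A call has 1 to 5 rows; each row is the pose to reach, as a shift and turn from the pose commanded when the call began, along the tool's axes at that moment; what a row does not reach only later rows make up. A row lasts 1/8 s, in which the tool goes at most 62.5 mm and 10.7 degrees, less where a joint would pass 70% of its speed; a pose out of reach is approached as far as the arm can. A call with a gripper value outside its range is refused whole. The fingers move at their own pace and stop on an object; "newtons" is the grip in N (left out, the last holds). Time passes only in rows, so rows that repeat a pose let the fingers close. It gives the time, the measured TCP pose, the force and the opening at its end, in the units of the state.
- r.sense(): the state, without advancing time (a new reading comes with each control period).
- r.grab_frame(name): name is "side" or "top"; returns the picture (384x512x3 uint8, red, green, blue); there is no depth.
- r.calibration(name): a dict with "mtx" (3x3 intrinsics, pixels), "origin" and "attitude" of the camera in the world. Camera axes: x right, y down, z forward; pixel columns grow to the right and rows downward; lengths in mm; the calibration is good to about 2 mm. A picture is of the moment at which its call begins. calibration takes no time and is no camera call.
- r.sign_off(): hands the job in, once; it reports no verdict.
The state is a dict: "clock": time; "qpos": joint angles; "qvel": joint speeds; "joint_efforts": joint torques, N m; "eef_pos": TCP position; "tcp_rot": TCP orientation; "contact_force": force on the tool from outside, world axes, zero at the start; "wrist_torque": the same for the moment, N m; "opening": opening from 0.0 (shut) to 1.0 (fully open).
Only numpy, scipy, OpenCV 4.12 (cv2) and the standard library are available. Lean on these libraries where they do the work, as an engineer would, in place of code of your own. Each camera call takes 0.05 s, during which the arm holds its last target.

## Working session

There is one attempt and no reset: what is moved stays moved. The work goes in short steps, Python scripts to look and compute and a tool call to move; the robot and the scene stay as the last step left them, time stands still between calls to the robot, and variables do not carry over. Pictures are saved under pics/ and viewed, and the job is handed in when it is done.

Besides the shell and the picture viewer there is one more tool, called as name(argument=value, ...) on one line, values as JSON. jog_arm: Moves the arm, as the interface text tells. Its arguments: {"type":"object","properties":{"series":{"type":"array","items":{"type":"array","items":{"type":"array","items":{"type":"number"}}}},"newtons":{"type":"number"}},"required":["series"]}

```bash
mkdir -p pics; python3 - <<'E'
from rig import r
import cv2
print(r.sense(), r.grasp_offset)
for n in("top","side"):
    im=r.grab_frame(n); cv2.imwrite(f"pics/{n}0.png",im[:,:,::-1])
    print(n,r.calibration(n))
E
```

```text
{'clock': 0.0, 'qpos': array([-1.20537541e+00,  3.53657091e-01,  1.63415043e+00, -4.27281617e-06,
        1.15519171e+00, -2.41745284e-03]), 'qvel': array([-1.12297315e-03, -5.29548395e-04, -1.69282394e-04,  2.07601366e-06,
        2.29627865e-03, -1.66319755e-04]), 'joint_efforts': array([ 1.47404837e-03, -6.05252910e+01, -3.42070484e+01,  9.15629948e-05,
        9.50306043e-03,  4.57051988e-05]), 'eef_pos': array([ 224.56527616, -582.74447662,  230.54912269]), 'tcp_rot': array([-3.14018607e+00,  5.06307412e-07,  3.67840101e-01]), 'contact_force': array([-0.57571028, -0.47808085,  0.34501149]), 'wrist_torque': array([0.00014137, 0.02773125, 0.04162071]), 'opening': 1.003237574707003} 18.700000000000003
top {'mtx': array([[495.28479293,   0.        , 256.0759651 ],
       [  0.        , 495.28479293, 182.51799303],
       [  0.        ,   0.        ,   1.        ]]), 'origin': array([ 444.79667317,   17.22771339, 1486.4027634 ]), 'attitude': array([-3.08414166,  0.00505238, -1.54382699])}
side {'mtx': array([[444.65429061,   0.        , 258.02939117],
       [  0.        , 444.65429061, 192.84844233],
       [  0.        ,   0.        ,   1.        ]]), 'origin': array([ 274.33002743, -805.42209056,  735.94596931]), 'attitude': array([-2.23779446e+00, -1.84121873e-03, -2.92358795e-01])}
```

View pics/top0.png

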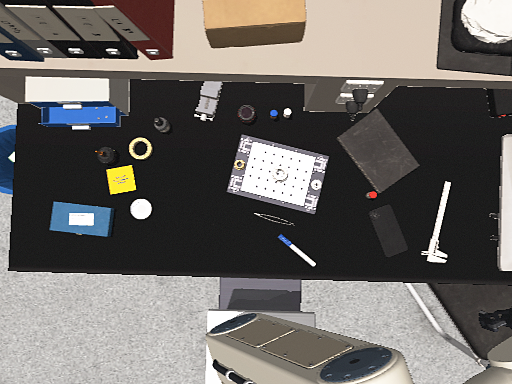

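View pics/side0.png

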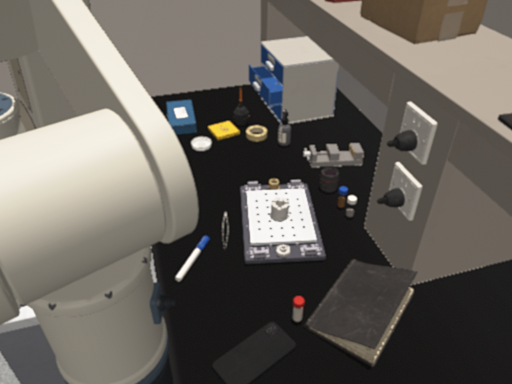

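```bash
python3 - <<'E'
import cv2
a=cv2.imread("pics/top0.png")
c=a[100:260,170:360]; cv2.imwrite("pics/top0z.png",cv2.resize(c,None,fx=3.6,fy=3.6,interpolation=cv2.INTER_CUBIC))
E
```

```text
(no output)
```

View pics/top0z.png

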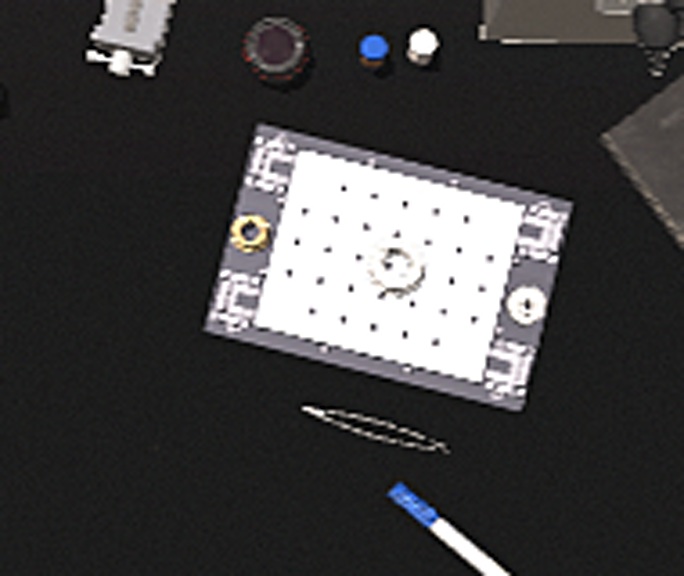

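The top view shows the stand at about (278,174), turned about -14°. The plate is the white rectangle, with the sample in the middle, the bushing on the left at (239,165) and the gear on the right at (316,184). The tweezers are in front.

```bash
cat > h.py <<'E'
import numpy as np, cv2
from scipy.spatial.transform import Rotation as R
def cast(cal,px,z):
    px=np.atleast_2d(px).astype(float)
    M=R.from_euler('xyz',cal['attitude']).as_matrix(); K=cal['mtx'];o=cal['origin']
    d=(M@np.linalg.inv(K)@np.c_[px,np.ones(len(px))].T).T
    return o+d*((z-o[2])/d[:,2])[:,None]
def proj(cal,P):
    M=R.from_euler('xyz',cal['attitude']).as_matrix()
    p=(np.atleast_2d(P)-cal['origin'])@M; q=p@cal['mtx'].T
    return q[:,:2]/q[:,2:]
E
python3 - <<'E'
from rig import r
from h import *
def rect(P):
    (c,s,a)=cv2.minAreaRect(P[:,:2].astype(np.float32)); b=cv2.boxPoints((c,s,a))
    e=max(((b[1]-b[0]),(b[2]-b[1])),key=np.linalg.norm); 
    if e[1]<0:e=-e
    return np.array(c),s,np.degrees(np.arctan2(-e[0],e[1]))
for n,roi in(("top",(215,125,340,225)),("side",(232,175,330,268))):
    im=cv2.imread(f"pics/{n}0.png"); cal=r.calibration(n)
    g=im.max(2); x0,y0,x1,y1=roi
    m=np.zeros_like(g); m[y0:y1,x0:x1]=g[y0:y1,x0:x1]
    for name,th,z in(("plate",235,30),("stand",50,16)):
        b=((m>th)*255).astype(np.uint8); b=cv2.morphologyEx(b,cv2.MORPH_OPEN,np.ones((5,5)) if name=="plate" else np.ones((3,3)))
        cs,_=cv2.findContours(b,cv2.RETR_EXTERNAL,cv2.CHAIN_APPROX_NONE); c=max(cs,key=cv2.contourArea)[:,0]
        c=cv2.convexHull(c)[:,0]
        print(n,name,cv2.contourArea(c),rect(cast(cal,c,z)))
E
```

```text
top plate 3211.5 (array([557.425354  , -36.07711792]), (190.3018035888672, 148.53907775878906), np.float32(-12.615009))
top stand 5471.5 (array([557.37481689, -35.99107361]), (271.5677185058594, 179.5094757080078), np.float32(-12.815949))
side plate 1260.0 (array([522.86688232, -31.04555511]), (185.34698486328125, 71.9585952758789), np.float32(-12.919798))
side stand 6039.0 (array([561.74346924, -27.97935486]), (307.1680908203125, 181.82679748535156), np.float32(-12.66031))
```

```bash
cat >> h.py <<'E'
C=np.array([557.4,-36.0]); YAW=np.radians(-12.7)
def S(x,y,z):
    c,s=np.cos(YAW),np.sin(YAW); return np.array([C[0]+c*x-s*y,C[1]+s*x+c*y,z])
E
python3 - <<'E'
from rig import r
from h import *
for n,(x0,y0,x1,y1) in(("top",(215,125,340,225)),("side",(225,170,335,275))):
    im=cv2.imread(f"pics/{n}0.png");cal=r.calibration(n);f=5
    big=cv2.resize(im[y0:y1,x0:x1],None,fx=f,fy=f,interpolation=cv2.INTER_CUBIC)
    for pts,col in(([S(a*90,b*135,16) for a,b in((1,1),(1,-1),(-1,-1),(-1,1))],(0,255,0)),([S(a*75,b*95,30) for a,b in((1,1),(1,-1),(-1,-1),(-1,1))],(0,0,255))):
        q=(proj(cal,pts)-[x0,y0]+.5)*f; cv2.polylines(big,[q.astype(np.int32)],True,col,1)
    for a in(1,-1):
        for b in(1,-1):
            for y,z,col in((77,30,(0,0,255)),(95+3+26+7,27,(255,0,255))):
                q=(proj(cal,S(a*57,b*y,z))[0]-[x0,y0]+.5)*f; cv2.circle(big,tuple(int(v) for v in q),3,col,-1)
    cv2.imwrite(f"pics/{n}_ov.png",big)
E
```

```text
(no output)
```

View pics/top_ov.png

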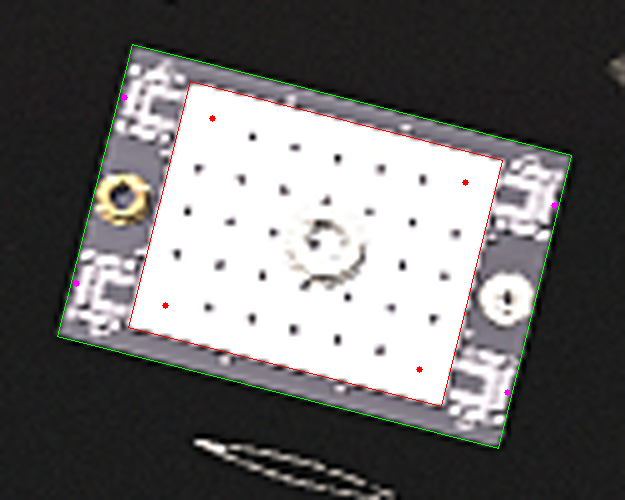

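View pics/side_ov.png

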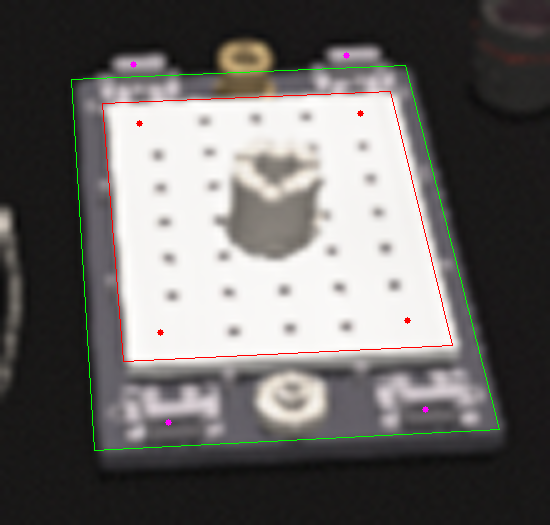

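```bash
cat >> h.py <<'E'
import json,os
CMD0=dict(p=[224.726,-583.203,231.281],rot=[-3.14019,0,0.36784])
def getcmd():
    d=json.load(open('cmd.json')) if os.path.exists('cmd.json') else CMD0
    return np.array(d['p']),R.from_euler('xyz',d['rot'])
def setcmd(row):
    p,q=getcmd(); row=np.array(row,float)
    p2=p+q.apply(row[:3]*10); q2=q*R.from_rotvec(np.radians(row[3:6]))
    json.dump(dict(p=list(p2),rot=list(q2.as_euler('xyz'))),open('cmd.json','w')); return p2
def delta(P,yaw=YAW):
    p,q=getcmd(); q2=R.from_euler('xyz',[np.pi,0,yaw])
    return np.r_[q.inv().apply(np.array(P)-p)/10,(q.inv()*q2).as_rotvec(degrees=True)]
E
python3 - <<'E'
from h import *
np.set_printoptions(suppress=True,precision=2)
for n,a,b in(("fl",-1,1),("fr",-1,-1),("rl",1,1),("rr",1,-1)):
    print(n,S(a*57,b*77,30),"tab",S(a*57,b*131,27))
print(delta(S(-57,-77,80)),delta(S(-57,-77,230)))
E
```

```text
fl [518.72  51.65  30.  ] tab [530.59 104.33  27.  ]
fr [484.87 -98.58  30.  ] tab [ 472.99 -151.26   27.  ]
rl [629.93  26.58  30.  ] tab [641.81  79.26  27.  ]
rr [ 596.08 -123.65   30.  ] tab [ 584.21 -176.33   27.  ]
[ 41.7  -35.84  15.18  -0.08   0.02  33.78] [ 41.7  -35.87   0.18  -0.08   0.02  33.78]
```

jog_arm(series=[[[41.7, -35.85, 2, 0, 0, 33.8, 0], [41.7, -35.85, 2, 0, 0, 33.8, 0], [41.7, -35.85, 2, 0, 0, 33.8, 0], [41.7, -35.85, 2, 0, 0, 33.8, 0], [41.7, -35.85, 2, 0, 0, 33.8, 0]]], newtons=40)

```text
clock: 0.72
eef_pos: [371.2, -310.0, 219.9]
tcp_rot: [-3.142, -0.0, -0.223]
contact_force: [0.6, 0.2, 0.1]
opening: -0.002
```

```bash
python3 - <<'E'
from h import *
np.set_printoptions(suppress=True,precision=2)
json.dump(dict(p=[372.4,-308.0,219.9],rot=[np.pi,0,float(YAW)]),open('cmd.json','w'))
print(delta(S(-57,-77,120)))
E
```

```text
[  6.37 -22.9    9.99   0.     0.     0.  ]
```

jog_arm(series=[[[6.37, -22.9, 10, 0, 0, 0, 0], [6.37, -22.9, 10, 0, 0, 0, 0], [6.37, -22.9, 10, 0, 0, 0, 0], [6.37, -22.9, 10, 0, 0, 0, 0], [6.37, -22.9, 10, 0, 0, 0, 0]]])

```text
clock: 1.35
eef_pos: [483.4, -99.4, 118.4]
tcp_rot: [-3.141, 0.003, -0.218]
contact_force: [-0.8, -0.7, -0.1]
opening: -0.002
```

jog_arm(series=[[[0, 0, 5, 0, 0, 0, 0], [0, 0, 7, 0, 0, 0, 0], [0, 0, 7, 0, 0, 0, 0]]])

```text
clock: 1.72
eef_pos: [481.8, -102.8, 49.0]
tcp_rot: [3.141, 0.003, -0.223]
contact_force: [-0.8, 0.3, 0.1]
opening: -0.003
```

```bash
python3 - <<'E'
from rig import r
from h import *
setcmd([6.37,-22.9,10,0,0,0]);print(setcmd([0,0,7,0,0,0]))
s=r.sense();print(s['eef_pos'],s['tcp_rot'],s['contact_force'],s['clock'])
for n in("top","side"):
    im=r.grab_frame(n); cv2.imwrite(f"pics/{n}1.png",im[:,:,::-1])
    cv2.imwrite(f"pics/{n}1z.png",cv2.resize(im[120:280,210:350,::-1],None,fx=3.7,fy=3.7,interpolation=cv2.INTER_CUBIC))
E
```

```text
[484.88633125 -98.60679265  49.9       ]
[ 481.83598267 -102.80270526   49.02454267] [ 3.14141313  0.00325943 -0.22260184] [-0.84789835  0.27815776  0.10158174] 1.725
```

View pics/side1z.png

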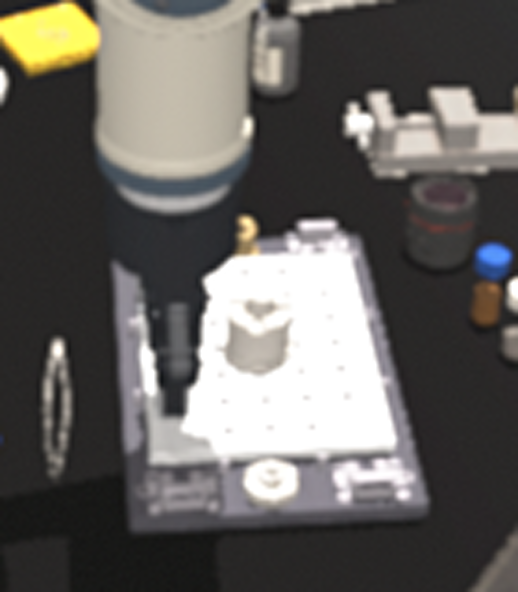

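View pics/top1z.png

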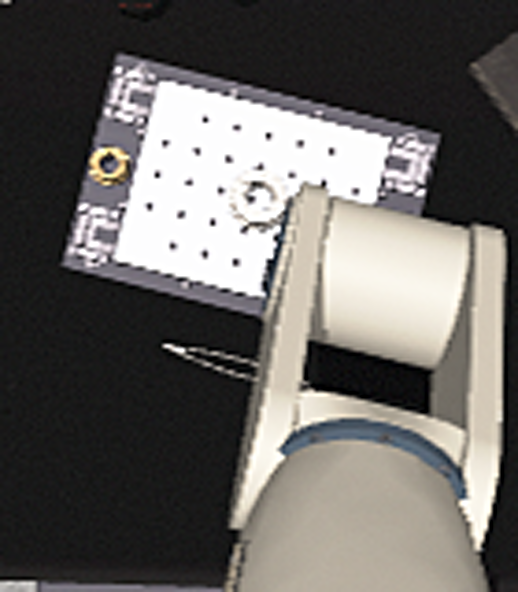

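The side view shows the shut fingers above the front right corner, with the tip at about (172,412) in the zoomed picture. The sample and the other things haven't moved.

```bash
python3 - <<'E'
from rig import r
s=r.sense();print(s['eef_pos'],s['tcp_rot'],s['contact_force'],s['qvel'])
E
```

```text
[ 483.54390357 -103.06235881   50.7761037 ] [ 3.14151708e+00 -4.72869222e-04 -2.22742182e-01] [ 0.7538665   0.06734384 -0.07767865] [ 0.00209404 -0.01629153 -0.00763698  0.00137825 -0.0034779   0.00061423]
```

jog_arm(series=[[[0, 0, 1.2, 0, 0, 0, 0], [0, 0, 1.6, 0, 0, 0, 0], [0, 0, 1.6, 0, 0, 0, 0]]])

```text
clock: 2.2
eef_pos: [483.1, -102.4, 33.9]
tcp_rot: [3.142, 0.0, -0.222]
contact_force: [0.2, -0.9, 0.3]
opening: 0.0
```

jog_arm(series=[[[0, 0, 0.3, 0, 0, 0, 0], [0, 0, 0.5, 0, 0, 0, 0], [0, 0, 0.5, 0, 0, 0, 0]]])

```text
clock: 2.58
eef_pos: [483.3, -102.5, 29.1]
tcp_rot: [3.142, -0.0, -0.222]
contact_force: [-0.3, -0.6, 1.4]
opening: -0.005
```

jog_arm(series=[[[0, 0, 0.1, 0, 0, 0, 0], [0, 0, 0.2, 0, 0, 0, 0], [0, 0, 0.2, 0, 0, 0, 0]]])

```text
clock: 2.95
eef_pos: [483.2, -102.5, 27.1]
tcp_rot: [3.142, 0.0, -0.222]
contact_force: [-0.7, -1.3, 2.3]
opening: 0.0
```

jog_arm(series=[[[0, 0, 0.1, 0, 0, 0, 0], [0, 0, 0.1, 0, 0, 0, 0], [0, 0, 0.1, 0, 0, 0, 0]]])

```text
clock: 3.32
eef_pos: [483.2, -102.5, 26.7]
tcp_rot: [3.142, 0.0, -0.222]
contact_force: [-3.8, -0.4, 12.3]
opening: 0.001
```

```bash
python3 - <<'E'
from rig import r
from h import *
ims=[r.grab_frame("side") for _ in range(2)]
cv2.imwrite("pics/side2z.png",cv2.resize(ims[0][165:285,225:340,::-1],None,fx=5,fy=5,interpolation=cv2.INTER_CUBIC))
s=r.sense();print(s['eef_pos'],s['contact_force'],s['clock'])
E
```

```text
[ 483.22918587 -102.48386468   26.67384175] [-3.34090515 -1.17327602 12.25046816] 3.425
```

View pics/side2z.png

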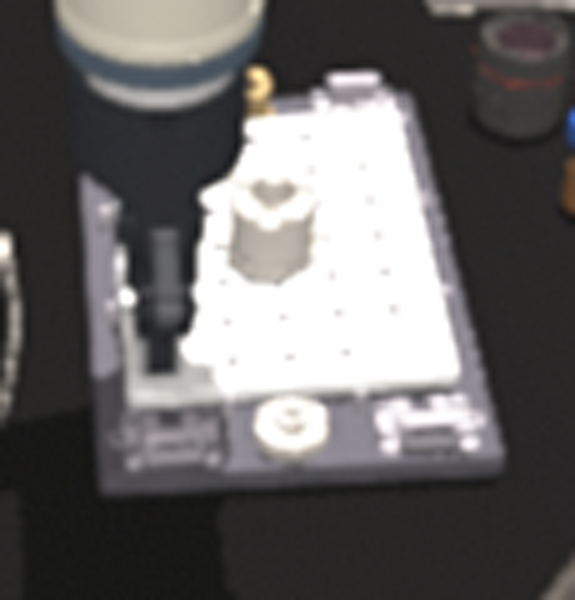

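At the front right corner, the force stays between about 1.4 and 2.3 N from 29.1 down to 27.1 mm. It then stops hard at 26.7 mm with 12 N, so the corner seems to give. I'll press a neighbouring corner for comparison.

jog_arm(series=[[[0, 0, -3, 0, 0, 0, 0], [5.5, -0.3, -3, 0, 0, 0, 0], [11.4, -0.4, -3, 0, 0, 0, 0], [11.4, -0.4, -1.0, 0, 0, 0, 0], [11.4, -0.4, -1.0, 0, 0, 0, 0]]])

```text
clock: 4.05
eef_pos: [593.1, -123.1, 34.0]
tcp_rot: [-3.142, 0.005, -0.222]
contact_force: [-0.5, 0.4, 0.1]
opening: -0.001
```

jog_arm(series=[[[0, 0, 0.3, 0, 0, 0, 0], [0, 0, 0.6, 0, 0, 0, 0], [0, 0, 0.6, 0, 0, 0, 0]]])

```text
clock: 4.42
eef_pos: [595.1, -123.6, 30.3]
tcp_rot: [-3.142, -0.0, -0.222]
contact_force: [0.5, 0.3, 0.3]
opening: 0.001
```

jog_arm(series=[[[0, 0, 0.05, 0, 0, 0, 0], [0, 0, 0.1, 0, 0, 0, 0], [0, 0, 0.1, 0, 0, 0, 0]]])

```text
clock: 4.8
eef_pos: [595.4, -123.6, 30.1]
tcp_rot: [-3.142, -0.0, -0.222]
contact_force: [-2.6, 0.7, 8.6]
opening: -0.001
```

The rear right corner is firm: 8.6 N at 30.1 mm with no sink. So the front right corner is the soft one. Next I go outside tab_fr.

jog_arm(series=[[[0, 0, -4, 0, 0, 0, 0], [-4, 4, -4, 0, 0, 0, 0], [-8, 7.8, -4, 0, 0, 0, 0], [-11.3, 7.8, -4, 0, 0, 0, 0], [-11.3, 7.8, -4, 0, 0, 0, 0]]])

```text
clock: 5.42
eef_pos: [465.4, -174.6, 69.1]
tcp_rot: [-3.141, 0.002, -0.223]
contact_force: [-0.6, 0.2, 0.7]
opening: -0.002
```

jog_arm(series=[[[0, 0, 3, 0, 0, 0, 0], [0, 0, 4.4, 0, 0, 0, 0], [0, 0, 4.4, 0, 0, 0, 0]]])

```text
clock: 5.8
eef_pos: [467.9, -174.5, 24.3]
tcp_rot: [-3.141, 0.002, -0.222]
contact_force: [1.2, -0.8, 0.1]
opening: 0.003
```

```bash
python3 - <<'E'
from rig import r
from h import *
for n in("side","top"):
    im=r.grab_frame(n)
    cv2.imwrite(f"pics/{n}3z.png",cv2.resize(im[165:285,225:340,::-1],None,fx=5,fy=5,interpolation=cv2.INTER_CUBIC))
s=r.sense();p=s['eef_pos'];d=p[:2]-C;c,sn=np.cos(YAW),np.sin(YAW)
print(p,c*d[0]+sn*d[1],-sn*d[0]+c*d[1],s['contact_force'],s['clock'])
E
```

```text
[ 468.50768419 -174.83107886   25.31664665] -56.19603903262322 -154.97715142892713 [-1.00702694 -0.83758656  0.35204176] 5.9
```

View pics/side3z.png

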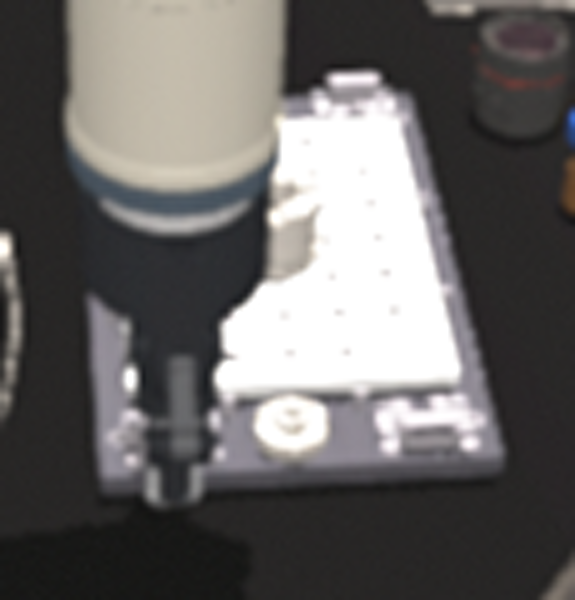

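The fingertip is just outside tab_fr, at stand (-56,-155) and z 25. At (175,490) in the zoomed picture it is in line with the tab and clear of the gear. Now I push along +y in steps.

jog_arm(series=[[[0, -0.4, 0, 0, 0, 0, 0], [0, -0.8, 0, 0, 0, 0, 0], [0, -1.2, 0, 0, 0, 0, 0], [0, -1.2, 0, 0, 0, 0, 0]]])

```text
clock: 6.4
eef_pos: [470.9, -162.9, 25.3]
tcp_rot: [3.142, -0.0, -0.222]
contact_force: [0.2, 0.0, -0.3]
opening: -0.001
```

jog_arm(series=[[[0, -0.3, 0, 0, 0, 0, 0], [0, -0.6, 0, 0, 0, 0, 0], [0, -0.8, 0, 0, 0, 0, 0], [0, -0.8, 0, 0, 0, 0, 0]]])

```text
clock: 6.9
eef_pos: [472.5, -155.2, 25.1]
tcp_rot: [-3.142, -0.0, -0.222]
contact_force: [0.8, 0.4, 0.7]
opening: -0.001
```

jog_arm(series=[[[0, -0.2, 0, 0, 0, 0, 0], [0, -0.4, 0, 0, 0, 0, 0], [0, -0.6, 0, 0, 0, 0, 0], [0, -0.6, 0, 0, 0, 0, 0]]])

```text
clock: 7.4
eef_pos: [473.8, -149.3, 25.1]
tcp_rot: [-3.142, -0.0, -0.222]
contact_force: [1.0, -0.3, 0.8]
opening: -0.005
```

jog_arm(series=[[[0, -0.2, 0, 0, 0, 0, 0], [0, -0.4, 0, 0, 0, 0, 0], [0, -0.6, 0, 0, 0, 0, 0], [0, -0.6, 0, 0, 0, 0, 0]]])

```text
clock: 7.9
eef_pos: [475.1, -143.6, 25.1]
tcp_rot: [3.142, -0.0, -0.222]
contact_force: [0.4, -4.3, 0.9]
opening: 0.002
```

```bash
python3 - <<'E'
from rig import r
from h import *
im=r.grab_frame("side")
cv2.imwrite(f"pics/side4z.png",cv2.resize(im[165:285,225:340,::-1],None,fx=5,fy=5,interpolation=cv2.INTER_CUBIC))
s=r.sense();p=s['eef_pos'];d=p[:2]-C;c,sn=np.cos(YAW),np.sin(YAW)
print(p,c*d[0]+sn*d[1],-sn*d[0]+c*d[1],s['contact_force'],s['clock'])
E
```

```text
[ 475.04942242 -143.5731656    25.10273849] -56.686280993712884 -123.04580095471246 [ 0.38189026 -4.28900182  0.33226986] 7.95
```

View pics/side4z.png

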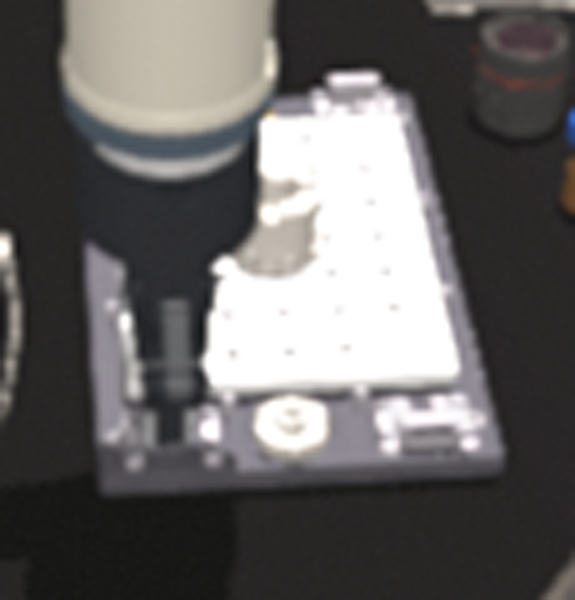

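The tab is moving in with 4 N on it, so the wedge is filling the gap.

jog_arm(series=[[[0, -0.2, 0, 0, 0, 0, 0], [0, -0.4, 0, 0, 0, 0, 0], [0, -0.4, 0, 0, 0, 0, 0]]])

```text
clock: 8.32
eef_pos: [475.9, -139.7, 25.1]
tcp_rot: [-3.142, -0.0, -0.222]
contact_force: [0.8, -4.1, 0.7]
opening: 0.002
```

jog_arm(series=[[[0, -0.2, 0, 0, 0, 0, 0], [0, -0.4, 0, 0, 0, 0, 0], [0, -0.4, 0, 0, 0, 0, 0]]])

```text
clock: 8.7
eef_pos: [476.4, -138.0, 25.1]
tcp_rot: [3.138, -0.0, -0.22]
contact_force: [-5.0, -23.6, -0.3]
opening: -0.003
```

jog_arm(series=[[[0, -0.1, 0, 0, 0, 0, 0], [0, -0.2, 0, 0, 0, 0, 0], [0, -0.2, 0, 0, 0, 0, 0]]])

```text
clock: 9.07
eef_pos: [476.6, -137.5, 25.2]
tcp_rot: [3.137, -0.0, -0.219]
contact_force: [-7.4, -35.5, -0.2]
opening: -0.005
```

A hard stop, 35 N, at stand y of about -117. I'll back off, lift and look to check that this was the home stop.

jog_arm(series=[[[0, 0.6, 0, 0, 0, 0, 0], [0, 2, 0, 0, 0, 0, 0], [0, 2.5, -4, 0, 0, 0, 0], [0, 5, -10, 0, 0, 0, 0], [-8, 7, -14, 0, 0, 0, 0]]])

```text
clock: 9.7
eef_pos: [414.1, -185.7, 154.4]
tcp_rot: [3.141, -0.007, -0.222]
contact_force: [-1.4, 0.4, -0.7]
opening: 0.002
```

jog_arm(series=[[[-4, 5, 0, 0, 0, 0, 0], [-4, 10, 0, 0, 0, 0, 0], [-4, 10, 0, 0, 0, 0, 0]]])

```text
clock: 10.07
eef_pos: [348.9, -274.8, 151.7]
tcp_rot: [3.141, -0.001, -0.226]
contact_force: [0.5, 1.2, 0.9]
opening: 0.001
```

```bash
python3 - <<'E'
from rig import r
from h import *
for n in("side","top"):
    im=r.grab_frame(n)
    a=(165,285,225,340) if n=="side" else (120,225,215,340)
    cv2.imwrite(f"pics/{n}5z.png",cv2.resize(im[a[0]:a[1],a[2]:a[3],::-1],None,fx=5,fy=5,interpolation=cv2.INTER_CUBIC))
s=r.sense();p=s['eef_pos'];d=p[:2]-C;c,sn=np.cos(YAW),np.sin(YAW)
print(p,c*d[0]+sn*d[1],-sn*d[0]+c*d[1],s['contact_force'],s['clock'])
E
```

```text
[ 349.27023922 -272.35196136  151.08897299] -151.07668967212643 -276.3260407573188 [0.6028542  0.25839147 0.58631421] 10.175
```

View pics/side5z.png

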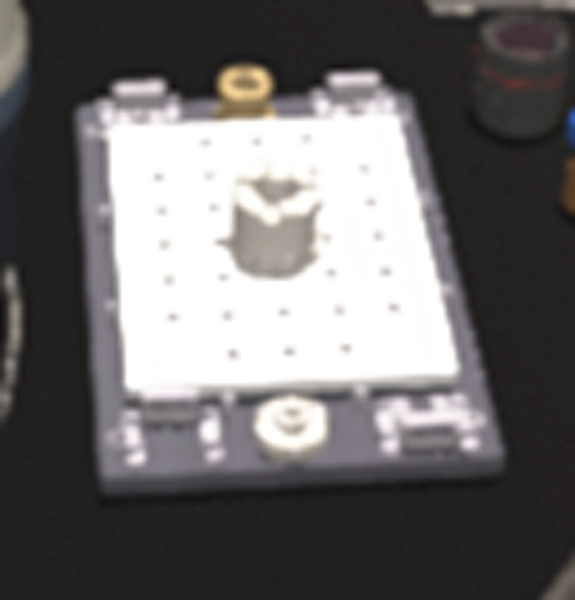

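View pics/top5z.png

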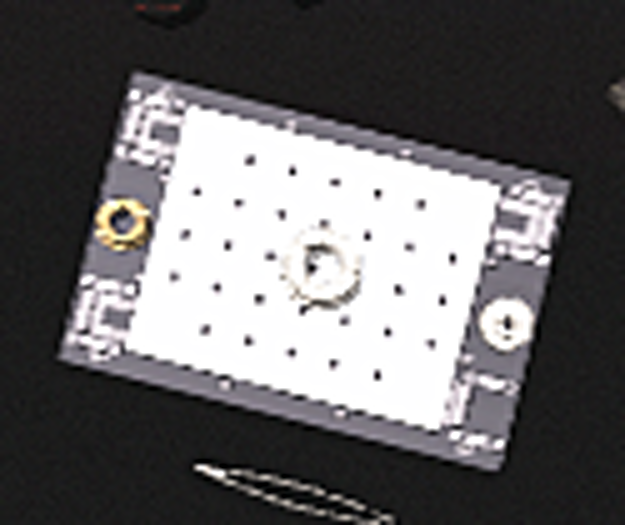

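Shim fr's tab now stands close to the plate edge, at (170,408) in the side zoom, while the other three are where they were. The sample, gear and bushing have not moved. Next I press corner fr again.

jog_arm(series=[[[3, -6, 0, 0, 0, 0, 0], [6, -11, 0, 0, 0, 0, 0], [9.4, -16, 0, 0, 0, 0, 0], [9.4, -19.9, 4, 0, 0, 0, 0], [9.4, -19.9, 8, 0, 0, 0, 0]]])

```text
clock: 10.8
eef_pos: [486.1, -95.1, 70.3]
tcp_rot: [-3.141, -0.0, -0.217]
contact_force: [-0.3, -1.0, -0.0]
opening: -0.001
```

jog_arm(series=[[[0, 0, 2, 0, 0, 0, 0], [0, 0, 3.2, 0, 0, 0, 0], [0, 0, 3.2, 0, 0, 0, 0]]])

```text
clock: 11.18
eef_pos: [484.8, -98.2, 38.7]
tcp_rot: [-3.141, 0.002, -0.221]
contact_force: [0.2, -0.7, 0.2]
opening: -0.003
```

jog_arm(series=[[[0, 0, 0.4, 0, 0, 0, 0], [0, 0, 0.8, 0, 0, 0, 0], [0, 0, 0.9, 0, 0, 0, 0], [0, 0, 0.9, 0, 0, 0, 0]]])

```text
clock: 11.68
eef_pos: [485.4, -99.0, 30.4]
tcp_rot: [-3.142, -0.0, -0.222]
contact_force: [0.8, -0.3, -0.4]
opening: 0.003
```

jog_arm(series=[[[0, 0, 0.05, 0, 0, 0, 0], [0, 0, 0.1, 0, 0, 0, 0], [0, 0, 0.1, 0, 0, 0, 0]]])

```text
clock: 12.05
eef_pos: [485.5, -99.0, 30.0]
tcp_rot: [3.142, -0.0, -0.222]
contact_force: [-3.6, 0.5, 11.5]
opening: -0.001
```

jog_arm(series=[[[0, 0, 0, 0, 0, 0, 0], [0, 0, 0, 0, 0, 0, 0], [0, 0, 0, 0, 0, 0, 0]]])

```text
clock: 12.42
eef_pos: [485.4, -99.0, 30.0]
tcp_rot: [3.142, -0.0, -0.222]
contact_force: [-3.5, 0.6, 11.0]
opening: -0.0
```

jog_arm(series=[[[0, 0, -3, 0, 0, 0, 0], [0, 0, -8, 0, 0, 0, 0], [-3, 5, -12, 0, 0, 0, 0], [-6, 10, -14, 0, 0, 0, 0], [-9, 16, -14, 0, 0, 0, 0]]])

```text
clock: 13.05
eef_pos: [369.3, -227.9, 170.8]
tcp_rot: [3.14, -0.004, -0.221]
contact_force: [0.2, -0.6, -0.9]
opening: 0.001
```

jog_arm(series=[[[0, 4, 0, 0, 0, 0, 0], [0, 5, 0, 0, 0, 0, 0], [0, 5, 0, 0, 0, 0, 0], [0, 5, 0, 0, 0, 0, 0]]])

```text
clock: 13.55
eef_pos: [358.6, -274.3, 168.6]
tcp_rot: [-3.141, 0.001, -0.221]
contact_force: [0.2, -0.1, -0.0]
opening: -0.003
```

```bash
python3 - <<'E'
from rig import r
from h import *
im=r.grab_frame("side")
cv2.imwrite("pics/side6z.png",cv2.resize(im[165:285,225:340,::-1],None,fx=5,fy=5,interpolation=cv2.INTER_CUBIC))
s=r.sense();print(s['eef_pos'],s['contact_force'],s['clock'])
E
```

```text
[ 358.67373194 -274.21332584  168.65673235] [ 0.05420326 -0.67214673 -0.2330674 ] 13.6
```

View pics/side6z.png

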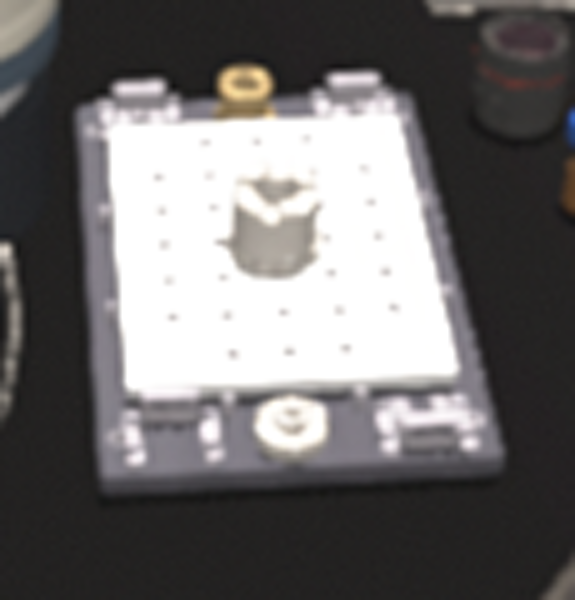

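The scene is unchanged: the sample is upright, shim fr is home and the arm is clear. I'm handing the job in.

```bash
python3 -c "
from rig import r
r.sign_off(); print(r.sense()['clock'])"
```

```text
the job is handed in; nothing more can be done
the job is handed in; nothing more can be done
```

The soft corner was the front right one. Its shim is now fully home, the corner stands firm, and I handed the job in at about 13.6 s.

- **Finding the corner:** front right sank about 3 mm under roughly 2 N, then met a hard floor at 26.7 mm. Rear right, pressed for comparison, held at 30.1 mm under 8.6 N. I did not press the two left corners.
- **Pushing the shim:** I pushed the front right shim in by its tab with about 4 N until it met its stop. At the stop the force peaked at about 36 N. The pictures afterwards show its tab close to the plate's edge.
- **Proving it:** pressed again, the same corner held at 30.0 mm under about 11 N for more than 0.3 s.
- **Last look:** the arm was clear with no contact force. The sample stood upright, and the other three shims, the bushing and the gear looked unmoved. I judged this by eye from the side picture; I did not measure positions again, and the petri dish and vial were outside that view.

No check failed. The one disagreement was that, after the first two moves, the measured tool position was about 4 mm off my own tracking, so I worked from the measured position after that.

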